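# Clear the jammed seed potato from the planting chute

### The arm

A 6-joint arm with a two-finger parallel gripper is mounted at the origin on the work surface. World frame = base frame: x ahead of the robot, y to its left, z up, the work surface at z = 0. Lengths are in m, angles in degrees, forces in N, time in s.
With the tool pointing down it reaches from about 0.3 to 0.75 m from the base axis. Payload 8.5 kg.
Tool frame: the origin (TCP) lies midway between the tips of the shut fingers; the grasp point (between the pads) lies 19 mm behind it; y points along the fingers, z is the direction in which the jaws open and shut, and the axes are right-handed (so a half turn about y gives the same grasp; the last joint's range is limited). The gripper opens to 85 mm and grips with 20 to 120 N. Pads are 22 mm wide; open, the fingers measure 114 mm over their backs; the gripper's body (76 mm by 85 mm) begins 54 mm behind the grasp point. The pads swing forward as they close: fully open they stand 13 mm farther back than shut.
Start: joints at [58.253, 21.807, 74.336, -0, 83.858, -12.336], TCP at [0.183, 0.519, 0.231] pointing down, gripper open.
Joint ranges: [-178.18, 178.18], [-50.72, 133.34], [12.68, 142.11], [-81.47, 261.47], [9.98, 163.14], [-165.26, 165.26]. Speed limits (degrees/s): [136.94, 136.94, 180, 180, 180, 180].

### API

Orientations are given as a 3x3 rotation matrix whose columns are the frame's x, y, z axes.
In Python, from rig import status, imaging, job gives the robot as it stands. The module is installed in compiled form; this text tells all that it offers.
- The arm moves only by the tool jog_arm, never from a script. Its argument "rows" is a list of rows, each an object of numbers: "hand": the opening, from 0 (shut) to 1 (fully open); "dx", "dy", "dz": the shift along the tool's x, y, z in cm; "ax", "ay", "az": the turn, a rotation vector about the tool's x, y, z in degrees. In form: [{"hand": .., "dx": .., "dy": .., "dz": .., "ax": .., "ay": .., "az": ..}, ...]. A call has exactly 5 rows; each row shifts and turns the commanded pose from where the row before left it, along the tool's axes as they then stand; what a row does not reach is not made up. A row lasts 1/12 s, in which the tool goes at most 41.7 mm and 7.16 degrees, less where a joint would pass 70% of its speed; a pose out of reach is approached as far as the arm can. A call is refused whole if a number of a shift passes 4.17 or a number of a turn 7.16, either way. A call with a gripper value outside its range is refused whole. The fingers move at their own pace and stop on an object; "newtons" is the grip in N (left out, the last holds). Time passes only in rows, so rows that do not move let the fingers close, or fill a call up. It gives the time, the measured TCP pose, the force and the opening at its end, in the units of the state.
- status.observe(): the state, without advancing time (a new reading comes with each control period).
- imaging.get_image(name): name is "scene" or "side" or "wrist"; returns the picture (420x560x3 uint8, red, green, blue); there is no depth.
- imaging.camera_model(name): a dict with "K" (3x3 intrinsics, pixels), "position" and "rotation" of the camera in the world; the wrist camera has in their place "tool_from_camera" (4x4, takes a point from camera to tool coordinates, whose origin is the TCP and whose axes are the tool frame's). Camera axes: x right, y down, z forward; pixel columns grow to the right and rows downward; lengths in m; the calibration is good to about 2 mm. The wrist camera is an equidistant fisheye: a pixel r from the principal point sees the ray r / f radians off the axis. A picture is of the moment at which its call begins: read the wrist's pose just before it. camera_model takes no time and is no camera call.
- job.close_job(): hands the job in, once; it reports no verdict.
The state is a dict: "time_s": time; "q": joint angles; "qvel": joint speeds; "joint_efforts": joint torques, N m; "position": TCP position; "tool_rot": TCP orientation; "ft_force": force on the tool from outside, world axes, zero at the start; "wrist_torque": the same for the moment, N m; "grip_width": finger opening in m.
Only numpy, scipy, OpenCV 4.12 (cv2) and the standard library are available. Lean on these libraries where they do the work, as an engineer would, in place of code of your own. Each camera call takes 0.05 s, during which the arm holds its last target.

### The job

A cut seed potato has jammed across the narrow throat of the green planting chute, its two ends caught under the yellow lips. Push it back up the slope, still on the chute's floor, until it is well clear of the lips, lift it out there, and lay it cut face down in the brown cardboard tray (not the white one); set it down, do not drop it.

Things in the scene. Friction and masses are not known exactly. Their poses are not given: they have to be found in the camera images.
- jammed_set: Jammed half seed potato: brown domed top with purple eyes, flat cream cut face below. 104 mm long (its y), 48 mm wide (its x; sides upright 7 to 20 mm above the cut face), 37 mm high, 80-150 g. Origin: centre of the cut face, z out of the dome. Starts flat on the sloping floor, about 18 mm uphill of point throat, x uphill within 7 degrees. Slides, does not roll, stays where left on the slope.
- chute: Fixed planting chute, plywood floor 360 mm long, sloping 12 degrees; green walls. Origin on the table below point throat; x level, pointing uphill, y across, z up. Downhill of the throat: open channel 70 mm wide inside, walls 40 mm high. Uphill, from 15 to 180 mm past point throat: open hopper 136 mm wide inside, walls 30 mm high, no end wall.
- throat (a point): Point on the middle of the chute's sloping floor at the throat, 75 mm above the table. Along the slope from -30 to +30 mm of it two yellow lips, 40 to 43 mm above the floor, cover both sides, leaving a 62 mm gap open down the middle for closed fingers all along the chute. A potato centred 65 to 110 mm uphill is well clear, with room for a finger on either side.
- card_tray: Brown cardboard tray, empty, open on top, fixed to the table left or right of the chute (a white plastic tray of the same size, with other potatoes in it, stands on the other side). 180 mm (its x) by 150 mm (its y) by 45 mm high outside, walls and floor 5 mm thick. Origin: centre of its underside, z up.
Things that resemble listed ones, but are neither listed nor needed, are in the scene too. Leave any black or blue look-alike of the jammed_set alone. Leave any purple look-alike of the card_tray alone.

How it is judged:
By the outcome, as a careful person would: the job done as asked, in the order asked, and still so for the second after the job is handed in, with the robot touching nothing.
It also fails if it takes over 58 s, if anything falls off the work surface, if the arm or the gripper's body presses on something with over 40 N, if the wrist force passes 120 N, or if a joint passes its speed limit or range.

## Working session

There is one attempt and no reset: what is moved stays moved. The work goes in short steps, Python scripts to look and compute and a tool call to move; the robot and the scene stay as the last step left them, time stands still between calls to the robot, and variables do not carry over. Pictures are saved under pics/ and viewed, and the job is handed in when it is done.

Besides the shell and the picture viewer there is one more tool, called after "Call:" in YAML: its name, and indented under it one key for each argument. jog_arm: Moves the arm, as the interface text tells. Its arguments: {"type":"object","properties":{"rows":{"type":"array"},"newtons":{"type":"number"}},"required":["rows"]}

```bash
mkdir -p pics; cat > h.py <<'E'
import numpy as np, cv2
from rig import status, imaging, job
np.set_printoptions(precision=4,suppress=True)
def snap(n,f):
    s=status.observe(); im=imaging.get_image(n); cv2.imwrite(f'pics/{f}.png',im[:,:,::-1]); np.savez(f'pics/{f}.npz',p=s['position'],R=s['tool_rot']); return im
E
python3 - <<'E'
from h import *
s=status.observe(); print(s)
for n in ('scene','side'):
    snap(n,n+'0'); print(imaging.camera_model(n))
print(imaging.camera_model('wrist'))
E
```

```text
{'time_s': 0.0, 'q': array([ 58.2518,  21.8414,  74.3852,   0.001 ,  83.8576, -12.3355]), 'qvel': array([-0.0269, -0.064 , -0.0793, -0.0954,  0.0488, -0.0947]), 'joint_efforts': array([  0.0024, -44.8475, -23.1278,  -0.0001,   0.0048,   0.    ]), 'position': array([0.1826, 0.5185, 0.2307]), 'tool_rot': array([[ 0.9431, -0.0008,  0.3324],
       [-0.3324, -0.0012,  0.9431],
       [-0.0003, -1.    , -0.0014]]), 'ft_force': array([-0.1609, -0.5905,  1.1897]), 'wrist_torque': array([ 0.0491, -0.034 ,  0.0432]), 'grip_width': 0.08505237802245677}
{'K': array([[397.5684,   0.    , 275.7703],
       [  0.    , 397.5684, 207.8386],
       [  0.    ,   0.    ,   1.    ]]), 'position': array([ 1.1316, -0.1   ,  0.522 ]), 'rotation': array([[ 0.1491,  0.5566, -0.8173],
       [ 0.9886, -0.0655,  0.1358],
       [ 0.022 , -0.8282, -0.56  ]])}
{'K': array([[390.9447,   0.    , 276.309 ],
       [  0.    , 390.9447, 208.0977],
       [  0.    ,   0.    ,   1.    ]]), 'position': array([ 0.0235, -0.3949,  0.7579]), 'rotation': array([[ 0.6394, -0.588 ,  0.4954],
       [-0.7688, -0.4851,  0.4167],
       [-0.0047, -0.6473, -0.7622]])}
{'K': array([[325.1923,   0.    , 282.6772],
       [  0.    , 325.1923, 209.6997],
       [  0.    ,   0.    ,   1.    ]]), 'tool_from_camera': array([[ 0.0005,  0.9621,  0.2726, -0.0699],
       [ 0.0001, -0.2726,  0.9621, -0.1411],
       [ 1.    , -0.0004, -0.0002, -0.001 ],
       [ 0.    ,  0.    ,  0.    ,  1.    ]])}
```

View pics/scene0.png

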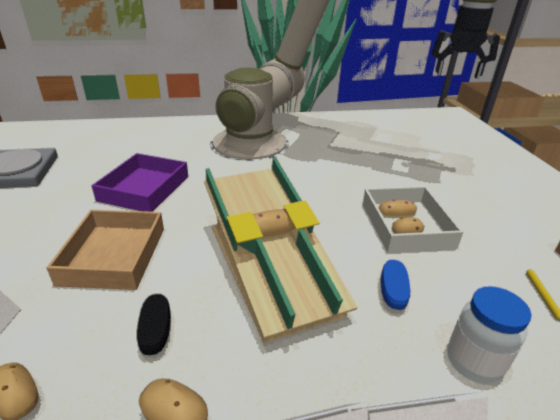

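View pics/side0.png

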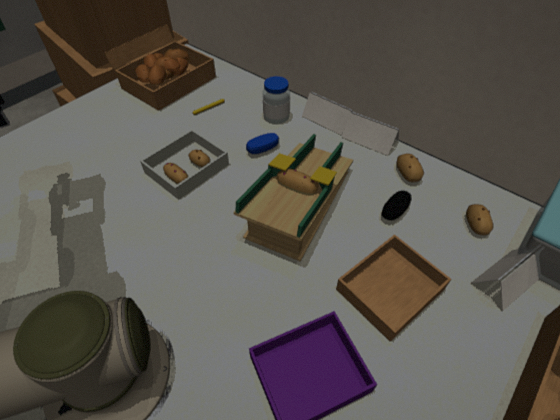

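The scene view shows the potato at (270,222) between the yellow lips (245,228) and (302,215), and the brown tray at (110,248). The purple tray at (143,182), the white tray at (410,217), and the black (155,322) and blue (395,283) ovals are not targets. The side view shows the uphill end of the chute nearer the robot.

```bash
python3 - <<'E'
import cv2
a=cv2.imread('pics/scene0.png'); b=cv2.imread('pics/side0.png')
cv2.imwrite('pics/c1.png',cv2.resize(a[150:330,190:360],None,fx=3.3,fy=3.3,interpolation=cv2.INTER_CUBIC))
cv2.imwrite('pics/c2.png',cv2.resize(b[130:260,230:360],None,fx=4.5,fy=4.5,interpolation=cv2.INTER_CUBIC))
E
```

```text
(no output)
```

View pics/c1.png

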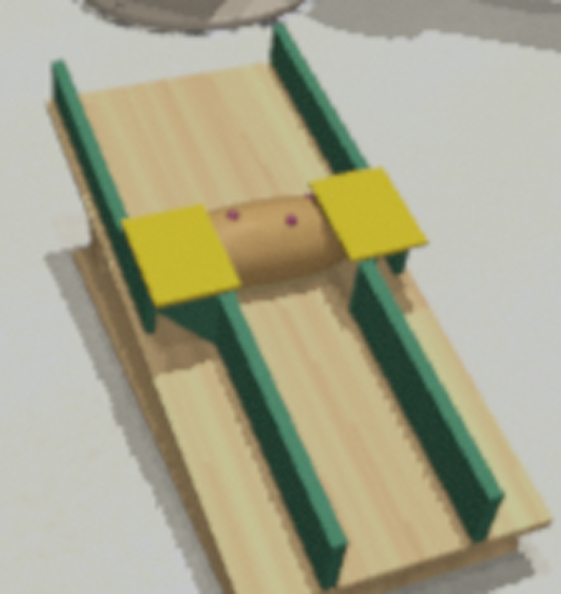

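View pics/c2.png

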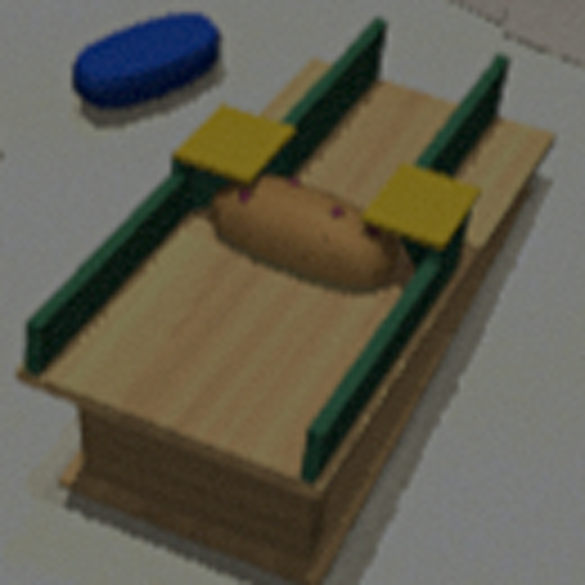

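```bash
cat >> h.py <<'E'
def ray(n,uv):
    m=imaging.camera_model(n); d=m['rotation']@np.linalg.solve(m['K'],[uv[0],uv[1],1.]); return m['position'],d/np.linalg.norm(d)
def onz(n,uv,z):
    o,d=ray(n,uv); return o+d*(z-o[2])/d[2]
def tri(rays):
    A=np.zeros((3,3));b=np.zeros(3)
    for o,d in rays: P=np.eye(3)-np.outer(d,d);A+=P;b+=P@o
    X=np.linalg.solve(A,b); return X,[np.linalg.norm((np.eye(3)-np.outer(d,d))@(X-o)) for o,d in rays]
def blobs(im,lo,hi,amin=150):
    hsv=cv2.cvtColor(im,cv2.COLOR_RGB2HSV); m=cv2.inRange(hsv,lo,hi)
    cs,_=cv2.findContours(m,cv2.RETR_EXTERNAL,cv2.CHAIN_APPROX_NONE)
    return [c for c in cs if cv2.contourArea(c)>amin],m
E
python3 - <<'E'
from h import *
for n in ('scene','side'):
    im=cv2.imread(f'pics/{n}0.png')[:,:,::-1].copy()
    cs,m=blobs(im,(24,150,80),(34,255,255))
    for c in cs:
        q=cv2.approxPolyDP(cv2.convexHull(c),3.5,True)[:,0]; M=cv2.moments(c)
        print(n,cv2.contourArea(c),M['m10']/M['m00'],M['m01']/M['m00'],q.tolist())
    hsv=cv2.cvtColor(im,cv2.COLOR_RGB2HSV)
    pts=[(110,248),(270,222),(100,215),(90,270)] if n=='scene' else [(390,285),(297,182),(420,260)]
    for p in pts: print(p,hsv[p[1],p[0]])
    t=cv2.resize(im[195:300,40:180] if n=='scene' else im[225:345,325:460],None,fx=5,fy=5,interpolation=cv2.INTER_CUBIC); cv2.imwrite(f'pics/tray_{n}.png',t[:,:,::-1])
E
```

```text
scene 323.0 544.1341589267286 293.9767801857585 [[529, 270], [559, 310], [559, 319]]
scene 681.5 244.26559060895084 227.12227928588894 [[250, 212], [262, 236], [237, 242], [227, 217]]
scene 560.0 300.58095238095234 214.53660714285715 [[305, 202], [318, 223], [296, 228], [284, 206]]
scene 686.5 142.0303471716436 85.99587278465647 [[156, 75], [159, 97], [128, 96], [125, 75]]
(110, 248) [ 16 109 184]
(270, 222) [ 19 122 173]
(100, 215) [ 16 117 122]
(90, 270) [ 16 115 137]
side 252.0 323.2579365079365 175.03108465608463 [[319, 167], [336, 172], [327, 184], [311, 178]]
side 216.0 281.90817901234567 161.52314814814815 [[294, 158], [285, 169], [269, 164], [279, 154]]
(390, 285) [ 15 132 112]
(297, 182) [ 17 145 102]
(420, 260) [ 13 138  50]
```

View pics/tray_scene.png

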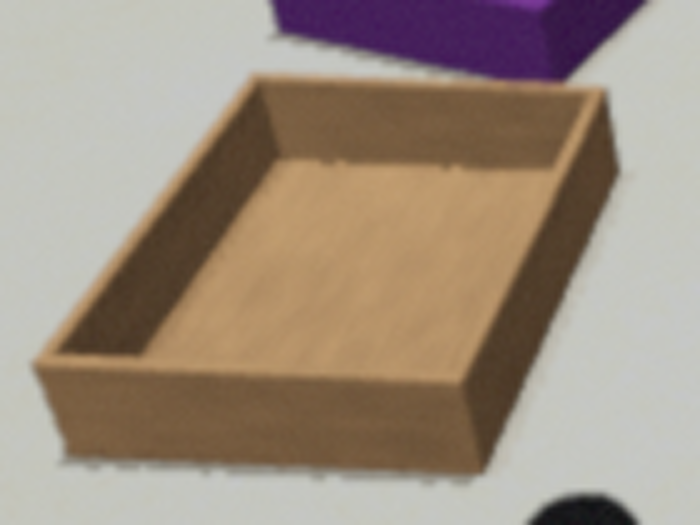

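View pics/tray_side.png

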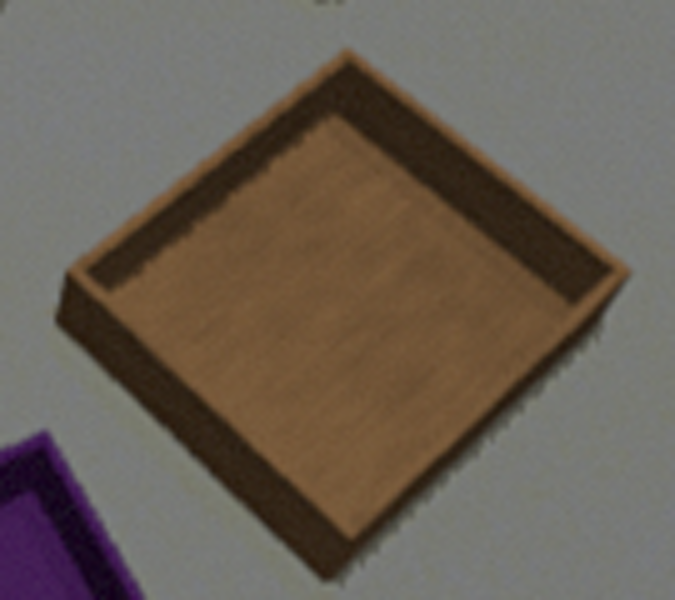

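```bash
python3 - <<'E'
from h import *
S=lambda L:[(x/3.3+190-.35,y/3.3+150-.35) for x,y in L]; D=lambda L:[(x/4.5+230-.4,y/4.5+130-.4) for x,y in L]
names=['R uo','R ui','R di','R do','L ui','L uo','L do','L di']
sc=S([(123,220),(203,205),(241,288),(158,306),(310,182),(385,168),(427,242),(357,259)])
sd=D([(443,247),(361,215),(402,165),(480,190),(250,181),(174,153),(223,105),(297,128)])
P=[]
for n,a,b in zip(names,sc,sd):
    X,r=tri([ray('scene',a),ray('side',b)]); P.append(X); print(n,X,r[0]*1000)
P=np.array(P); c=P.mean(0)
up=(P[[0,1,4,5]].mean(0)-P[[3,2,7,6]].mean(0)); ac=P[[4,5,6,7]].mean(0)-P[:4].mean(0)
print('c',c,up,np.linalg.norm(up),np.degrees(np.arctan2(up[1],up[0])),np.degrees(np.arctan2(up[2],np.hypot(*up[:2]))),ac,np.degrees(np.arctan2(ac[1],ac[0])))
print('gap',np.linalg.norm(P[1]-P[4]),np.linalg.norm(P[2]-P[7]))
ts=[(90.4,210),(161.2,213),(132.6,271.4),(47.6,267.6)];td=[(339,279),(394.6,235),(450.6,279),(395.6,333)]
td=[(395.6,333),(339,279),(394.6,235),(450.6,279)]
Q=[]
for a,b in zip(ts,td):
    X,r=tri([ray('scene',np.array(a)-.4),ray('side',np.array(b)-.4)]);Q.append((onz('scene',np.array(a)-.4,.045)+onz('side',np.array(b)-.4,.045))/2); print(X,r[0],Q[-1],onz('scene',np.array(a)-.4,.045)-onz('side',np.array(b)-.4,.045))
Q=np.array(Q);print('tray',Q.mean(0),[np.linalg.norm(Q[i]-Q[i-1]) for i in range(4)],Q[1]-Q[0],Q[2]-Q[1])
E
```

```text
R uo [ 0.5643 -0.0917  0.1221] 0.6867416828392656
R ui [ 0.5558 -0.048   0.1227] 0.15878936390336937
R di [ 0.6116 -0.0345  0.1086] 0.06531563519095226
R do [ 0.6216 -0.0774  0.1092] 0.18966808490780768
L ui [0.5399 0.0122 0.1219] 0.456592572822802
L uo [0.5309 0.0563 0.122 ] 0.5391181925430295
L do [0.5864 0.0683 0.1101] 0.14126979964958591
L di [0.5978 0.0269 0.1103] 1.3983126327576187
c [ 0.576  -0.011   0.1158] [-0.0566 -0.0136  0.0126] 0.05959969554523815 -166.47394702807202 12.228063977538776 [-0.0245  0.1038  0.0004] 103.29752753610222
gap 0.062213909790622 0.06298285079920268
[ 0.3936 -0.3732  0.0432] 0.0008201929111810134 [ 0.3947 -0.3726  0.045 ] [ 0.0034  0.0027 -0.    ]
[ 0.4225 -0.2261  0.0432] 0.0008230791737590533 [ 0.4232 -0.2261  0.045 ] [ 0.0032  0.0025 -0.    ]
[ 0.5966 -0.2594  0.0437] 0.0011049751063916485 [ 0.5968 -0.2593  0.045 ] [ 0.0019  0.0028 -0.    ]
[ 0.5689 -0.4044  0.0442] 0.0008451904145422707 [ 0.5693 -0.4041  0.045 ] [ 0.0012  0.0022 -0.    ]
tray [ 0.496  -0.3155  0.045 ] [np.float64(0.17739940114889596), np.float64(0.14928190763698201), np.float64(0.17677575783359387), np.float64(0.1473929223806802)] [0.0285 0.1465 0.    ] [ 0.1736 -0.0332  0.    ]
```

```bash
cat >> h.py <<'E'
yaw=np.radians(-166.65); cu=np.array([np.cos(yaw),np.sin(yaw),0])
c12,s12=np.cos(np.radians(12)),np.sin(np.radians(12))
ux=cu*c12+np.array([0,0,s12]); nn=-cu*s12+np.array([0,0,c12]); uy=np.cross(nn,ux)
TH=np.array([.576,-.011,.1165])-.043*nn
def s2w(s,t,h): return TH+ux*s+uy*t+nn*h
def w2s(p): d=np.asarray(p)-TH; return np.array([d@ux,d@uy,d@nn])
def onfloor(n,uv,h):
    o,d=ray(n,uv); return w2s(o+d*((h-(o-TH)@nn)/(d@nn)))
E
python3 - <<'E'
from h import *
print(TH)
for p in [(243,286),(270,282),(300,276),(330,268),(350,262)]:
    uv=(p[0]/3.3+190-.35,p[1]/3.3+150-.35); print('scene',onfloor('scene',uv,.005)*1000)
for p in [(218,228),(240,250),(280,272),(330,289),(360,293),(385,288)]:
    uv=(p[0]/4.5+230-.4,p[1]/4.5+130-.4); print('side',onfloor('side',uv,.005)*1000)
m=imaging.camera_model('wrist');print(s2w(-.036,0,.1), s2w(-.036,0,.006))
E
```

```text
[ 0.5673 -0.0131  0.0744]
scene [-0.8585 16.3074  5.    ]
scene [-2.3436  1.0802  5.    ]
scene [ -2.9581 -16.4581   5.    ]
scene [ -2.2128 -34.8258   5.    ]
scene [ -1.2486 -47.4495   5.    ]
side [ 28.1823 -46.2174   5.    ]
side [ 39.9936 -27.6184   5.    ]
side [46.3207 -1.5866  5.    ]
side [45.6929 26.4993  5.    ]
side [40.3787 41.1145  5.    ]
side [29.2127 50.6304  5.    ]
[ 0.6218 -0.0001  0.1648] [ 0.6028 -0.0046  0.0728]
```

```bash
cat >> h.py <<'E'
from scipy.linalg import logm,expm
from scipy.spatial.transform import Rotation as Ro
RC=np.column_stack([uy,-nn,-ux])
def T(R,p):
    M=np.eye(4);M[:3,:3]=R;M[:3,3]=p;return M
def twist(R1,p1,N,R0=None,p0=None):
    """N equal rows: row shift applied first in old axes then turn (per-row)"""
    if R0 is None: s=status.observe();R0,p0=s['tool_rot'],s['position']
    U,_,V=np.linalg.svd(R0);R0=U@V
    D=np.linalg.inv(T(R0,p0))@T(R1,p1)
    # per-row transform A with A^N = D
    A=expm(np.real(logm(D))/N); w=Ro.from_matrix(A[:3,:3]).as_rotvec(degrees=True)
    M=T(R0,p0)@expm(np.real(logm(D))/2)
    print(N,'rows: d cm',A[:3,3]*100,'a deg',w,'mid',M[:3,3],'|d|',np.linalg.norm(A[:3,3])*1000,np.linalg.norm(w))
def lin(p1):
    s=status.observe(); print('lin cm',s['tool_rot'].T@(np.asarray(p1)-s['position'])*100)
def st():
    s=status.observe();print(round(s['time_s'],2),'slope mm',w2s(s['position'])*1000,'pos',s['position'],'rot err',(Ro.from_matrix(s['tool_rot'].T@RC)).as_rotvec(degrees=True),'F',s['ft_force'],s['grip_width'],'q',s['q'])
E
python3 - <<'E'
from h import *
twist(RC,s2w(-.038,0,.12),20); twist(RC,s2w(-.038,0,.12),25);print(RC)
E
```

```text
20 rows: d cm [ 3.5608  0.1873 -0.1492] a deg [-0.5454  2.8509  0.3007] mid [0.4719 0.3174 0.2069] |d| 35.68822511779397 2.918113072037999
25 rows: d cm [ 2.8494  0.1485 -0.105 ] a deg [-0.4363  2.2807  0.2406] mid [0.4719 0.3174 0.2069] |d| 28.55166940926814 2.3344904576304
[[ 0.2309 -0.2023  0.9517]
 [-0.973  -0.048   0.2259]
 [ 0.     -0.9781 -0.2079]]
```

Call:
jog_arm:
  rows:
    - {"hand":0,"dx":2.85,"dy":0.15,"dz":-0.1,"ax":-0.44,"ay":2.28,"az":0.24}
    - {"hand":0,"dx":2.85,"dy":0.15,"dz":-0.1,"ax":-0.44,"ay":2.28,"az":0.24}
    - {"hand":0,"dx":2.85,"dy":0.15,"dz":-0.1,"ax":-0.44,"ay":2.28,"az":0.24}
    - {"hand":0,"dx":2.85,"dy":0.15,"dz":-0.1,"ax":-0.44,"ay":2.28,"az":0.24}
    - {"hand":0,"dx":2.85,"dy":0.15,"dz":-0.1,"ax":-0.44,"ay":2.28,"az":0.24}
  newtons: 40

```text
time_s: 0.52
position: [0.3117, 0.4555, 0.2224]
tool_rot: [[0.858, -0.036, 0.513], [-0.514, -0.026, 0.857], [-0.017, -0.999, -0.041]]
ft_force: [0.3, 1.1, -0.6]
grip_width: 0.0257
```

```bash
python3 - <<'E'
from h import *
st();twist(RC,s2w(-.038,0,.12),20)
E
```

```text
0.52 slope mm [ 168.1906 -514.9432  115.5005] pos [0.3117 0.4555 0.2224] rot err [-8.7197 45.5206  4.7855] F [ 0.3014  1.1108 -0.6194] 0.025664487073101445 q [ 43.1785  23.481   73.1973   0.3107  85.8697 -15.9372]
20 rows: d cm [ 2.8438  0.1487 -0.1069] a deg [-0.436   2.276   0.2393] mid [0.5161 0.2608 0.2016] |d| 28.49694436714724 2.329731505305905
```

On track.

Call:
jog_arm:
  rows:
    - {"hand":0,"dx":2.85,"dy":0.15,"dz":-0.1,"ax":-0.44,"ay":2.28,"az":0.24}
    - {"hand":0,"dx":2.85,"dy":0.15,"dz":-0.1,"ax":-0.44,"ay":2.28,"az":0.24}
    - {"hand":0,"dx":2.85,"dy":0.15,"dz":-0.1,"ax":-0.44,"ay":2.28,"az":0.24}
    - {"hand":0,"dx":2.85,"dy":0.15,"dz":-0.1,"ax":-0.44,"ay":2.28,"az":0.24}
    - {"hand":0,"dx":2.85,"dy":0.15,"dz":-0.1,"ax":-0.44,"ay":2.28,"az":0.24}

```text
time_s: 0.93
position: [0.4242, 0.3685, 0.2121]
tool_rot: [[0.738, -0.076, 0.67], [-0.674, -0.045, 0.737], [-0.026, -0.996, -0.084]]
ft_force: [-0.7, 1.3, 0.1]
grip_width: -0.0002
```

Call:
jog_arm:
  rows:
    - {"hand":0,"dx":2.85,"dy":0.15,"dz":-0.1,"ax":-0.44,"ay":2.28,"az":0.24}
    - {"hand":0,"dx":2.85,"dy":0.15,"dz":-0.1,"ax":-0.44,"ay":2.28,"az":0.24}
    - {"hand":0,"dx":2.85,"dy":0.15,"dz":-0.1,"ax":-0.44,"ay":2.28,"az":0.24}
    - {"hand":0,"dx":2.85,"dy":0.15,"dz":-0.1,"ax":-0.44,"ay":2.28,"az":0.24}
    - {"hand":0,"dx":2.85,"dy":0.15,"dz":-0.1,"ax":-0.44,"ay":2.28,"az":0.24}

```text
time_s: 1.35
position: [0.5169, 0.2608, 0.2014]
tool_rot: [[0.59, -0.118, 0.799], [-0.807, -0.054, 0.588], [-0.026, -0.991, -0.128]]
ft_force: [0.3, 0.2, -0.3]
grip_width: -0.0002
```

Call:
jog_arm:
  rows:
    - {"hand":0,"dx":2.85,"dy":0.15,"dz":-0.1,"ax":-0.44,"ay":2.28,"az":0.24}
    - {"hand":0,"dx":2.85,"dy":0.15,"dz":-0.1,"ax":-0.44,"ay":2.28,"az":0.24}
    - {"hand":0,"dx":2.85,"dy":0.15,"dz":-0.1,"ax":-0.44,"ay":2.28,"az":0.24}
    - {"hand":0,"dx":2.85,"dy":0.15,"dz":-0.1,"ax":-0.44,"ay":2.28,"az":0.24}
    - {"hand":0,"dx":2.85,"dy":0.15,"dz":-0.1,"ax":-0.44,"ay":2.28,"az":0.24}

```text
time_s: 1.77
position: [0.5861, 0.1366, 0.1914]
tool_rot: [[0.417, -0.162, 0.894], [-0.909, -0.055, 0.414], [-0.017, -0.985, -0.17]]
ft_force: [0.2, 0.4, 0.7]
grip_width: -0.0002
```

Call:
jog_arm:
  rows:
    - {"hand":0,"dx":2.84,"dy":0.15,"dz":-0.1,"ax":-0.43,"ay":2.27,"az":0.24}
    - {"hand":0,"dx":2.84,"dy":0.15,"dz":-0.1,"ax":-0.43,"ay":2.27,"az":0.24}
    - {"hand":0,"dx":2.84,"dy":0.15,"dz":-0.1,"ax":-0.43,"ay":2.27,"az":0.24}
    - {"hand":0,"dx":2.84,"dy":0.15,"dz":-0.1,"ax":-0.43,"ay":2.27,"az":0.24}
    - {"hand":0,"dx":2.84,"dy":0.15,"dz":-0.1,"ax":-0.43,"ay":2.27,"az":0.24}

```text
time_s: 2.18
position: [0.629, 0.0014, 0.1833]
tool_rot: [[0.23, -0.203, 0.952], [-0.973, -0.048, 0.225], [-0.001, -0.978, -0.209]]
ft_force: [0.8, 0.1, 0.5]
grip_width: -0.0001
```

```bash
python3 - <<'E'
from h import *
st();twist(RC,s2w(-.042,0,.06),5)
snap('wrist','w1');snap('scene','s1')
E
```

```text
2.18 slope mm [-39.3422   0.1586 119.6816] pos [0.629  0.0014 0.1833] rot err [ 0.041  -0.0328 -0.0374] F [0.7718 0.0964 0.5492] -9.582991003978786e-05 q [ -8.7812  37.423   55.6219  -4.5182  98.121  -22.2956]
5 rows: d cm [-0.0027  1.1936  0.0537] a deg [ 0.0082 -0.0066 -0.0075] mid [0.6242 0.0004 0.1539] |d| 11.948186412086157 0.012886823786191446
```

View pics/w1.png

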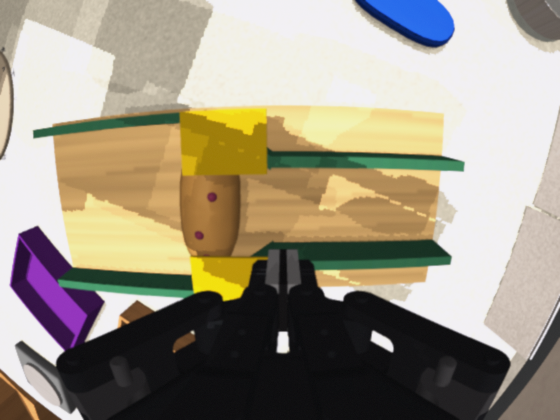

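View pics/s1.png

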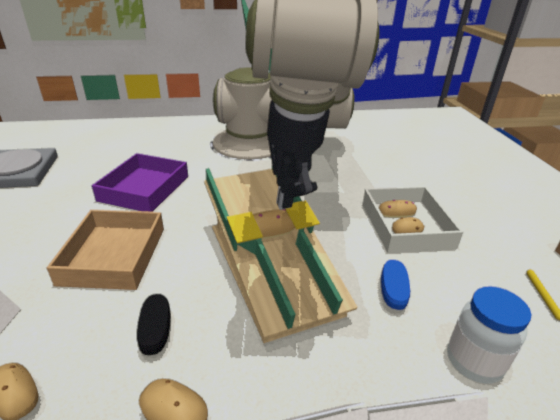

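The wrist view shows the potato at (211,212) between the lips, with the shut fingers at (283,265) just downhill of it. Now going down into the gap.

Call:
jog_arm:
  rows:
    - {"hand":0,"dy":2.0,"dz":0.1}
    - {"hand":0,"dy":2.0,"dz":0.1}
    - {"hand":0,"dy":2.0,"dz":0.1}
    - {"hand":0,"dy":1.0,"dz":0}
    - {"hand":0,"dy":1.0}

```text
invalid input at $.rows[0]: expected keys hand, dx, dy, dz, ax, ay, az
```

Call:
jog_arm:
  rows:
    - {"hand":0,"dy":1.0}
    - {"hand":0,"dy":1.0}
    - {"hand":0,"dy":0.8}
    - {"hand":0,"dy":0.4}
    - {"hand":0,"dy":0}

```text
invalid input at $.rows[0]: expected keys hand, dx, dy, dz, ax, ay, az
```

```bash
python3 - <<'E'
from h import *
st()
snap('wrist','w2');snap('scene','s2')
E
```

```text
2.28 slope mm [-39.2139   2.8201 118.9188] pos [ 0.6293 -0.0012  0.1826] rot err [ 0.0753 -0.2523 -0.0466] F [-1.0045 -0.8273  0.6015] -0.00018672173798591927 q [ -8.9991  37.4989  55.599   -4.5646  98.0862 -22.2915]
```

View pics/w2.png

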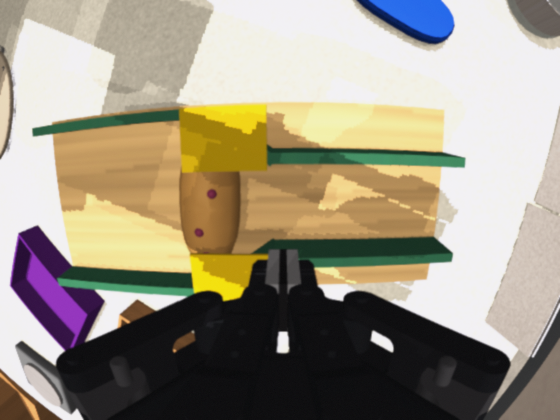

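View pics/s2.png

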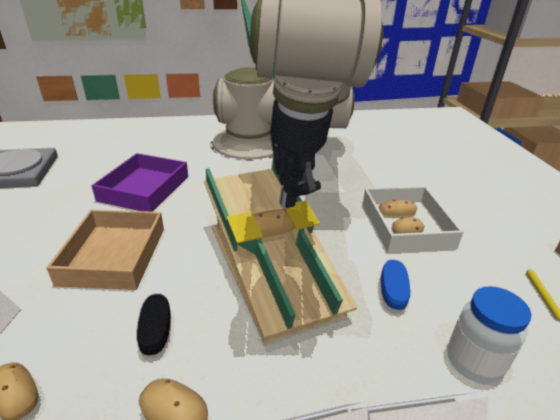

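All keys are required, so the refused calls did not move the arm. Sending them again, with a sideways correction.

Call:
jog_arm:
  rows:
    - {"hand":0,"dx":-0.28,"dy":2.0,"dz":0.1,"ax":0,"ay":0,"az":0}
    - {"hand":0,"dx":0,"dy":2.0,"dz":0.1,"ax":0,"ay":0,"az":0}
    - {"hand":0,"dx":0,"dy":2.0,"dz":0.1,"ax":0,"ay":0,"az":0}
    - {"hand":0,"dx":0,"dy":1.0,"dz":0,"ax":0,"ay":0,"az":0}
    - {"hand":0,"dx":0,"dy":1.0,"dz":0,"ax":0,"ay":0,"az":0}

```text
time_s: 2.8
position: [0.6144, 0.0035, 0.1045]
tool_rot: [[0.234, -0.202, 0.951], [-0.972, -0.048, 0.229], [-0.001, -0.978, -0.208]]
ft_force: [-0.2, 0.4, -0.0]
grip_width: -0.0
```

Call:
jog_arm:
  rows:
    - {"hand":0,"dx":0,"dy":1.0,"dz":0,"ax":0,"ay":0,"az":0}
    - {"hand":0,"dx":0,"dy":1.0,"dz":0,"ax":0,"ay":0,"az":0}
    - {"hand":0,"dx":0,"dy":0.8,"dz":0,"ax":0,"ay":0,"az":0}
    - {"hand":0,"dx":0,"dy":0.4,"dz":0,"ax":0,"ay":0,"az":0}
    - {"hand":0,"dx":0,"dy":0,"dz":0,"ax":0,"ay":0,"az":0}

```text
time_s: 3.22
position: [0.608, 0.0008, 0.073]
tool_rot: [[0.232, -0.203, 0.951], [-0.973, -0.048, 0.227], [-0.001, -0.978, -0.209]]
ft_force: [0.2, -0.6, 0.5]
grip_width: 0.0002
```

```bash
python3 - <<'E'
from h import *
st()
snap('scene','s3')
E
```

```text
3.22 slope mm [-42.1978  -4.0721   7.5116] pos [0.608  0.0008 0.073 ] rot err [ 0.0353  0.0724 -0.0304] F [ 0.1748 -0.5504  0.5065] 0.00017171964296240107 q [ -9.1156  40.8843  68.0608  -4.5841  82.2367 -21.4704]
```

View pics/s3.png

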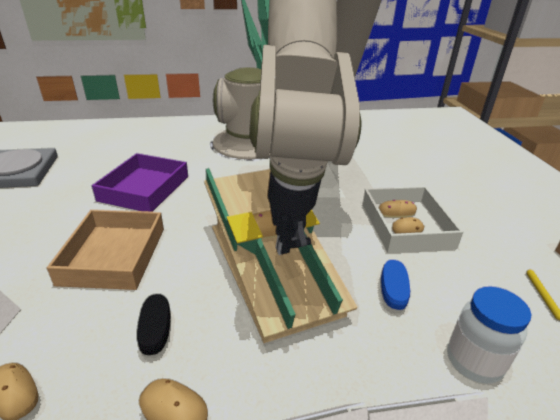

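The shut fingers are in the channel at about (285,240), downhill of the potato. Starting to push uphill (-dz).

Call:
jog_arm:
  rows:
    - {"hand":0,"dx":0.3,"dy":0,"dz":-0.3,"ax":0,"ay":0,"az":0}
    - {"hand":0,"dx":0,"dy":0,"dz":-0.5,"ax":0,"ay":0,"az":0}
    - {"hand":0,"dx":0,"dy":0,"dz":-0.5,"ax":0,"ay":0,"az":0}
    - {"hand":0,"dx":0,"dy":0,"dz":-0.5,"ax":0,"ay":0,"az":0}
    - {"hand":0,"dx":0,"dy":0,"dz":-0.5,"ax":0,"ay":0,"az":0}

```text
time_s: 3.68
position: [0.5867, -0.0075, 0.079]
tool_rot: [[0.232, -0.201, 0.952], [-0.973, -0.048, 0.227], [-0.0, -0.978, -0.207]]
ft_force: [0.9, -0.1, 0.1]
grip_width: -0.0
```

Call:
jog_arm:
  rows:
    - {"hand":0,"dx":0,"dy":0,"dz":-0.5,"ax":0,"ay":0,"az":0}
    - {"hand":0,"dx":0,"dy":0,"dz":-0.5,"ax":0,"ay":0,"az":0}
    - {"hand":0,"dx":0,"dy":0,"dz":-0.5,"ax":0,"ay":0,"az":0}
    - {"hand":0,"dx":0,"dy":0,"dz":-0.5,"ax":0,"ay":0,"az":0}
    - {"hand":0,"dx":0,"dy":0,"dz":-0.5,"ax":0,"ay":0,"az":0}

```text
time_s: 4.1
position: [0.5631, -0.0131, 0.084]
tool_rot: [[0.232, -0.201, 0.952], [-0.973, -0.048, 0.227], [-0.0, -0.978, -0.207]]
ft_force: [1.0, 0.3, 1.1]
grip_width: -0.0001
```

```bash
python3 - <<'E'
from h import *
st()
snap('side','d3');a=cv2.imread('pics/d3.png');cv2.imwrite('pics/d3c.png',cv2.resize(a[110:270,200:380],None,fx=3.5,fy=3.5))
E
```

```text
4.1 slope mm [ 5.9561 -0.9172  8.4677] pos [ 0.5631 -0.0131  0.084 ] rot err [-0.0633  0.0716  0.0095] F [0.9952 0.3209 1.135 ] -0.00012097803095983107 q [-11.0874  36.2246  75.8908  -5.0126  78.8166 -23.0664]
```

View pics/d3c.png

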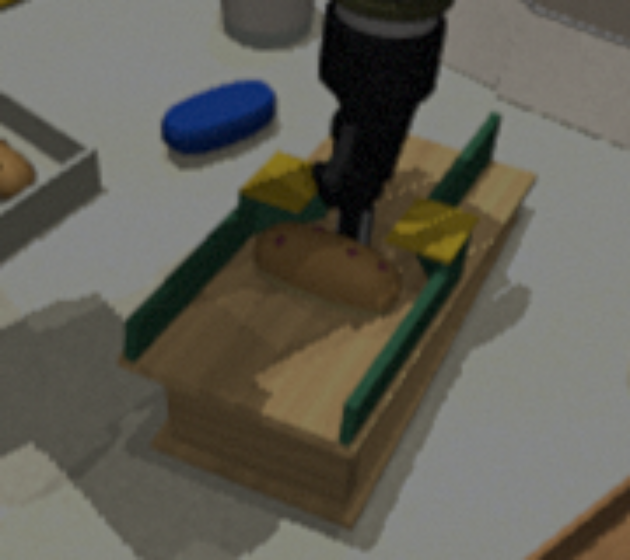

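The potato slides freely up the slope, square to the fingers and still on the floor; the crop shows it at about (325,262). Continuing the push.

Call:
jog_arm:
  rows:
    - {"hand":0,"dx":0.1,"dy":0.1,"dz":-0.5,"ax":0,"ay":0,"az":0}
    - {"hand":0,"dx":0,"dy":0,"dz":-0.5,"ax":0,"ay":0,"az":0}
    - {"hand":0,"dx":0,"dy":0,"dz":-0.5,"ax":0,"ay":0,"az":0}
    - {"hand":0,"dx":0,"dy":0,"dz":-0.5,"ax":0,"ay":0,"az":0}
    - {"hand":0,"dx":0,"dy":0,"dz":-0.5,"ax":0,"ay":0,"az":0}

```text
time_s: 4.57
position: [0.5391, -0.0198, 0.088]
tool_rot: [[0.232, -0.202, 0.951], [-0.973, -0.048, 0.227], [-0.0, -0.978, -0.208]]
ft_force: [0.9, 0.2, -0.6]
grip_width: -0.0004
```

Call:
jog_arm:
  rows:
    - {"hand":0,"dx":0,"dy":0,"dz":-0.5,"ax":0,"ay":0,"az":0}
    - {"hand":0,"dx":0,"dy":0,"dz":-0.5,"ax":0,"ay":0,"az":0}
    - {"hand":0,"dx":0,"dy":0,"dz":-0.5,"ax":0,"ay":0,"az":0}
    - {"hand":0,"dx":0,"dy":0,"dz":-0.2,"ax":0,"ay":0,"az":0}
    - {"hand":0,"dx":0,"dy":0,"dz":0,"ax":0,"ay":0,"az":0}

```text
time_s: 4.98
position: [0.523, -0.0237, 0.0916]
tool_rot: [[0.232, -0.202, 0.951], [-0.973, -0.048, 0.227], [-0.0, -0.978, -0.208]]
ft_force: [0.1, 0.0, -0.4]
grip_width: -0.0001
```

```bash
python3 - <<'E'
from h import *
st()
snap('side','d4');a=cv2.imread('pics/d4.png');cv2.imwrite('pics/d4c.png',cv2.resize(a[140:270,220:350],None,fx=4.5,fy=4.5))
E
```

```text
4.98 slope mm [48.1584  0.0894  7.3303] pos [ 0.523  -0.0237  0.0916] rot err [-0.0077  0.0647 -0.0055] F [ 0.1395  0.0456 -0.3512] -8.105457885450525e-05 q [-12.9187  32.3586  82.3683  -5.4304  76.1201 -24.5284]
```

View pics/d4c.png

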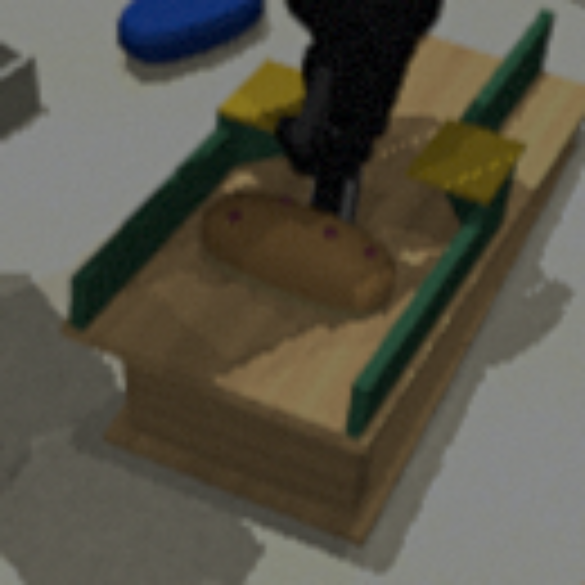

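```bash
python3 - <<'E'
from h import *
for p in [(203,235),(212,258),(230,275),(260,288),(300,303),(340,313),(375,313),(390,300),(398,280)]:
    uv=(p[0]/4.5+220-.4,p[1]/4.5+140-.4); print(p,onfloor('side',uv,.004)*1000)
E
```

```text
(203, 235) [ 85.7303 -52.5838   4.    ]
(212, 258) [100.5102 -39.8547   4.    ]
(230, 275) [108.0826 -25.8986   4.    ]
(260, 288) [109.4316  -8.5783   4.    ]
(300, 303) [109.538   13.3798   4.    ]
(340, 313) [106.0857  33.446    4.    ]
(375, 313) [96.8037 48.2239  4.    ]
(390, 300) [83.2808 50.634   4.    ]
(398, 280) [66.0676 47.8858  4.    ]
```

The potato is now centred at about 86 mm uphill of the throat, t ≈ +1 mm, nearly square, and well clear of the lips. Next: back off, lift, open, and come down over it.

Call:
jog_arm:
  rows:
    - {"hand":0,"dx":0,"dy":0,"dz":0.4,"ax":0,"ay":0,"az":0}
    - {"hand":0,"dx":0,"dy":-1.5,"dz":0,"ax":0,"ay":0,"az":0}
    - {"hand":0,"dx":0,"dy":-2.0,"dz":0,"ax":0,"ay":0,"az":0}
    - {"hand":0.3,"dx":0,"dy":-2.0,"dz":0,"ax":0,"ay":0,"az":0}
    - {"hand":0.9,"dx":0,"dy":-1.5,"dz":-0.5,"ax":0,"ay":0,"az":0}

```text
time_s: 5.45
position: [0.5379, -0.0203, 0.1612]
tool_rot: [[0.232, -0.2, 0.952], [-0.973, -0.048, 0.227], [0.0, -0.979, -0.206]]
ft_force: [-0.1, 0.7, -0.7]
grip_width: 0.0233
```

Call:
jog_arm:
  rows:
    - {"hand":0.9,"dx":0,"dy":0,"dz":-1.2,"ax":0,"ay":0,"az":0}
    - {"hand":0.9,"dx":0,"dy":0,"dz":-1.3,"ax":0,"ay":0,"az":0}
    - {"hand":0.9,"dx":0,"dy":0,"dz":-1.2,"ax":0,"ay":0,"az":0}
    - {"hand":0.9,"dx":0,"dy":0,"dz":0,"ax":0,"ay":0,"az":0}
    - {"hand":0.9,"dx":0,"dy":0,"dz":0,"ax":0,"ay":0,"az":0}

```text
time_s: 5.87
position: [0.5018, -0.0289, 0.1679]
tool_rot: [[0.232, -0.201, 0.952], [-0.973, -0.048, 0.227], [-0.0, -0.978, -0.207]]
ft_force: [0.5, 0.8, 0.0]
grip_width: 0.0769
```

```bash
python3 - <<'E'
from h import *
st()
snap('wrist','w5');snap('side','d5')
E
```

```text
5.87 slope mm [85.33    0.2613 77.4549] pos [ 0.5018 -0.0289  0.1679] rot err [-0.0586  0.0533  0.0048] F [0.517  0.827  0.0332] 0.07689678577364649 q [-13.9594  25.5736  80.2424  -5.4738  84.848  -26.362 ]
```

View pics/w5.png

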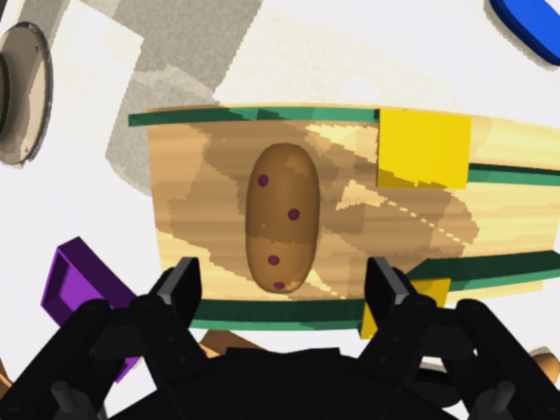

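View pics/d5.png

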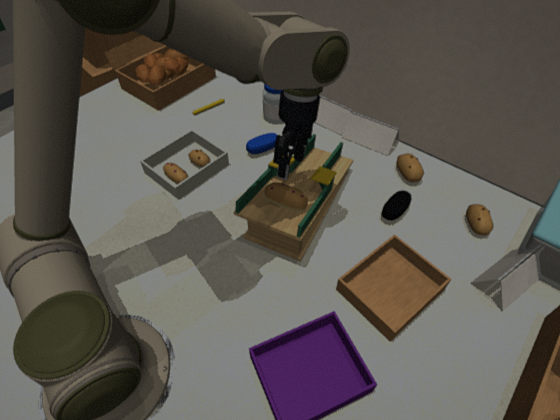

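The wrist view shows the potato at (283,217), x 246–320, midway between the open fingers at (190,275) and (378,275). Checking its sideways position and yaw.

```bash
cat >> h.py <<'E'
def wray(uv,p,R):
    m=imaging.camera_model('wrist');K=m['K'];M=m['tool_from_camera']
    x,y=(uv[0]-K[0,2])/K[0,0],(uv[1]-K[1,2])/K[1,1];r=np.hypot(x,y)
    d=np.array([np.sin(r)*x/max(r,1e-9),np.sin(r)*y/max(r,1e-9),np.cos(r)])
    return p+R@M[:3,3],R@M[:3,:3]@d
def wslope(uv,p,R,h):
    o,d=wray(uv,p,R);return w2s(o+d*((h-(o-TH)@nn)/(d@nn)))
E
python3 - <<'E'
from h import *
z=np.load('pics/w5.npz')
for uv in [(283,143),(282,293),(246,215),(320,215),(250,170),(315,170),(251,265),(315,265)]: print(uv,wslope(uv,z['p'],z['R'],.013)*1000)
E
```

```text
(283, 143) [ 86.062  -53.7965  13.    ]
(282, 293) [86.7162 52.5098 13.    ]
(246, 215) [110.5277  -6.5804  13.    ]
(320, 215) [61.5274 -6.5766 13.    ]
(250, 170) [107.1502 -36.6057  13.    ]
(315, 170) [ 65.5888 -36.6099  13.    ]
(251, 265) [108.3663  29.9289  13.    ]
(315, 265) [63.64   29.9491 13.    ]
```

Call:
jog_arm:
  rows:
    - {"hand":0.9,"dx":-0.1,"dy":2.0,"dz":-0.1,"ax":0,"ay":0,"az":0}
    - {"hand":0.9,"dx":0,"dy":2.0,"dz":0,"ax":0,"ay":0,"az":0}
    - {"hand":0.9,"dx":0,"dy":1.6,"dz":0,"ax":0,"ay":0,"az":0}
    - {"hand":0.9,"dx":0,"dy":1.0,"dz":0,"ax":0,"ay":0,"az":0}
    - {"hand":0.9,"dx":0,"dy":0.5,"dz":0,"ax":0,"ay":0,"az":0}

```text
time_s: 6.38
position: [0.4857, -0.0313, 0.097]
tool_rot: [[0.232, -0.204, 0.951], [-0.973, -0.047, 0.227], [-0.002, -0.978, -0.21]]
ft_force: [-0.2, -0.4, -0.4]
grip_width: 0.0766
```

Call:
jog_arm:
  rows:
    - {"hand":0.9,"dx":0,"dy":0.4,"dz":0,"ax":0,"ay":0,"az":0}
    - {"hand":0.9,"dx":0,"dy":0.2,"dz":0,"ax":0,"ay":0,"az":0}
    - {"hand":0.9,"dx":0,"dy":0,"dz":0,"ax":0,"ay":0,"az":0}
    - {"hand":0.9,"dx":0,"dy":0,"dz":0,"ax":0,"ay":0,"az":0}
    - {"hand":0.9,"dx":0,"dy":0,"dz":0,"ax":0,"ay":0,"az":0}

```text
time_s: 6.8
position: [0.4851, -0.0318, 0.0931]
tool_rot: [[0.232, -0.201, 0.952], [-0.973, -0.048, 0.227], [0.0, -0.978, -0.206]]
ft_force: [0.5, 0.4, -0.2]
grip_width: 0.0769
```

```bash
python3 - <<'E'
from h import *
st()
snap('side','d6');a=cv2.imread('pics/d6.png');cv2.imwrite('pics/d6c.png',cv2.resize(a[130:270,220:360],None,fx=4,fy=4))
E
```

```text
6.8 slope mm [86.323  -0.7007  0.776 ] pos [ 0.4851 -0.0318  0.0931] rot err [-0.0882  0.071   0.0313] F [ 0.5059  0.4037 -0.2446] 0.07685260896607278 q [-14.7081  29.1219  88.565   -5.8581  72.9282 -25.8907]
```

View pics/d6c.png

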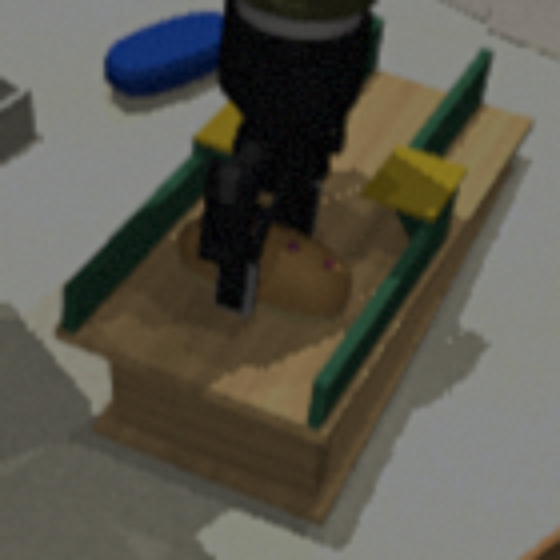

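The fingers stand on either side of the potato; in the crop the uphill finger is at (237,290). Gripping at 40 N.

Call:
jog_arm:
  rows:
    - {"hand":0.5,"dx":0,"dy":0,"dz":0,"ax":0,"ay":0,"az":0}
    - {"hand":0.3,"dx":0,"dy":0,"dz":0,"ax":0,"ay":0,"az":0}
    - {"hand":0.3,"dx":0,"dy":0,"dz":0,"ax":0,"ay":0,"az":0}
    - {"hand":0.3,"dx":0,"dy":0,"dz":0,"ax":0,"ay":0,"az":0}
    - {"hand":0.3,"dx":0,"dy":0,"dz":0,"ax":0,"ay":0,"az":0}
  newtons: 40

```text
time_s: 7.27
position: [0.4851, -0.0318, 0.0932]
tool_rot: [[0.232, -0.201, 0.952], [-0.973, -0.048, 0.227], [0.0, -0.978, -0.206]]
ft_force: [0.0, 0.3, 5.3]
grip_width: 0.046
```

Call:
jog_arm:
  rows:
    - {"hand":0.3,"dx":0,"dy":0,"dz":0,"ax":0,"ay":0,"az":0}
    - {"hand":0.3,"dx":0,"dy":0,"dz":0,"ax":0,"ay":0,"az":0}
    - {"hand":0.3,"dx":0,"dy":-0.2,"dz":0,"ax":0,"ay":0,"az":0}
    - {"hand":0.3,"dx":0,"dy":-0.5,"dz":0,"ax":0,"ay":0,"az":0}
    - {"hand":0.3,"dx":0,"dy":-0.8,"dz":0,"ax":0,"ay":0,"az":0}

```text
time_s: 7.68
position: [0.4874, -0.031, 0.1072]
tool_rot: [[0.232, -0.204, 0.951], [-0.973, -0.047, 0.227], [-0.001, -0.978, -0.209]]
ft_force: [-0.3, -0.3, -1.7]
grip_width: 0.0458
```

Call:
jog_arm:
  rows:
    - {"hand":0.3,"dx":0,"dy":-1,"dz":0,"ax":0,"ay":0,"az":0}
    - {"hand":0.3,"dx":0,"dy":-1,"dz":0,"ax":0,"ay":0,"az":0}
    - {"hand":0.3,"dx":0,"dy":-1.5,"dz":0,"ax":0,"ay":0,"az":0}
    - {"hand":0.3,"dx":0,"dy":-1.5,"dz":0,"ax":0,"ay":0,"az":0}
    - {"hand":0.3,"dx":0,"dy":-1.0,"dz":0,"ax":0,"ay":0,"az":0}

```text
time_s: 8.1
position: [0.5005, -0.0282, 0.1679]
tool_rot: [[0.232, -0.2, 0.952], [-0.973, -0.048, 0.227], [0.001, -0.979, -0.206]]
ft_force: [-1.1, 0.1, -0.5]
grip_width: 0.046
```

```bash
python3 - <<'E'
from h import *
st()
snap('side','d7');a=cv2.imread('pics/d7.png');cv2.imwrite('pics/d7c.png',cv2.resize(a[90:270,200:380],None,fx=3.2,fy=3.2))
snap('scene','s7');a=cv2.imread('pics/s7.png');cv2.imwrite('pics/s7c.png',cv2.resize(a[130:310,190:370],None,fx=3.2,fy=3.2))
E
```

```text
8.1 slope mm [86.427  -0.6808 77.1464] pos [ 0.5005 -0.0282  0.1679] rot err [-0.1251  0.066   0.0465] F [-1.1374  0.0821 -0.4839] 0.04595427403846333 q [-13.9225  25.4186  80.5154  -5.4758  84.6558 -26.3273]
```

View pics/d7c.png

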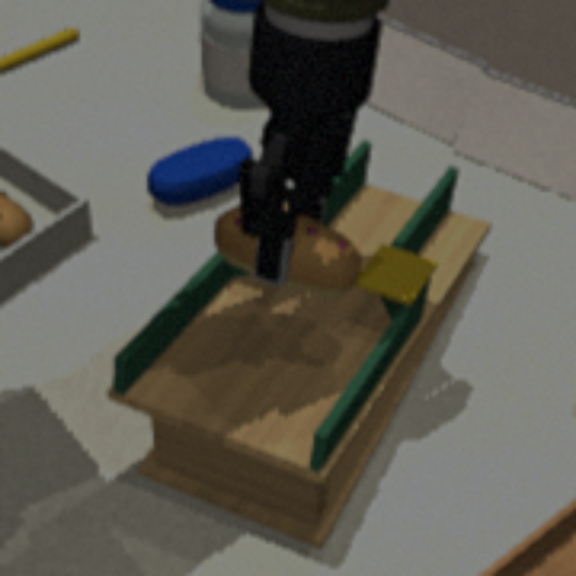

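View pics/s7c.png

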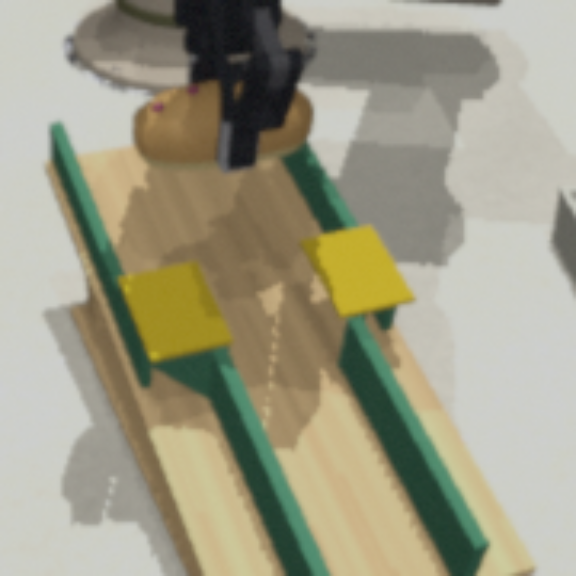

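The potato is held level by its sides (46 mm opening) and clear of the chute. Next: carry it to the brown tray at (0.496, -0.3155).

```bash
cat >> h.py <<'E'
a=np.radians(-10.9);zt=np.array([np.cos(a),np.sin(a),0]);yt=np.array([0,0,-1.]);RT=np.column_stack([np.cross(yt,zt),yt,zt])
TR=np.array([.496,-.3155,0])
E
python3 - <<'E'
from h import *
twist(RT,TR+[0,0,.15],15)
E
```

```text
15 rows: d cm [ 1.9248  0.1447 -0.0871] a deg [0.7725 1.6159 0.1721] mid [ 0.5132 -0.1722  0.1592] |d| 19.321817243028466 1.799349439529634
```

Call:
jog_arm:
  rows:
    - {"hand":0.3,"dx":1.0,"dy":0,"dz":-0.05,"ax":0.77,"ay":1.62,"az":0.17}
    - {"hand":0.3,"dx":1.92,"dy":0,"dz":-0.09,"ax":0.77,"ay":1.62,"az":0.17}
    - {"hand":0.3,"dx":1.92,"dy":0,"dz":-0.09,"ax":0.77,"ay":1.62,"az":0.17}
    - {"hand":0.3,"dx":1.92,"dy":0,"dz":-0.09,"ax":0.77,"ay":1.62,"az":0.17}
    - {"hand":0.3,"dx":1.92,"dy":0.1,"dz":-0.09,"ax":0.77,"ay":1.62,"az":0.17}

```text
time_s: 8.62
position: [0.5102, -0.1159, 0.1655]
tool_rot: [[0.089, -0.139, 0.986], [-0.996, -0.022, 0.087], [0.009, -0.99, -0.14]]
ft_force: [0.3, -0.3, -1.9]
grip_width: 0.0459
```

Call:
jog_arm:
  rows:
    - {"hand":0.3,"dx":1.92,"dy":0.1,"dz":-0.09,"ax":0.77,"ay":1.62,"az":0.17}
    - {"hand":0.3,"dx":1.92,"dy":0.1,"dz":-0.09,"ax":0.77,"ay":1.62,"az":0.17}
    - {"hand":0.3,"dx":1.92,"dy":0.1,"dz":-0.09,"ax":0.77,"ay":1.62,"az":0.17}
    - {"hand":0.3,"dx":1.92,"dy":0.1,"dz":-0.09,"ax":0.77,"ay":1.62,"az":0.17}
    - {"hand":0.3,"dx":1.92,"dy":0.1,"dz":-0.09,"ax":0.77,"ay":1.62,"az":0.17}

```text
time_s: 9.03
position: [0.5082, -0.212, 0.1618]
tool_rot: [[-0.053, -0.073, 0.996], [-0.999, -0.005, -0.053], [0.009, -0.997, -0.073]]
ft_force: [0.8, -0.0, -1.9]
grip_width: 0.046
```

```bash
python3 - <<'E'
from h import *
st();twist(RT,TR+[0,0,.14],5);twist(RT,TR+[0,0,.12],8)
E
```

```text
9.03 slope mm [119.33   179.9363  63.9945] pos [ 0.5082 -0.212   0.1618] rot err [ -7.7107 -16.3087  -1.7769] F [ 0.7602 -0.0051 -1.8524] 0.04601252300918735 q [-33.732   26.9116  78.1059  -2.6369  78.3    -30.0688]
5 rows: d cm [ 2.0823  0.4508 -0.0006] a deg [0.8231 1.5686 0.1641] mid [ 0.5037 -0.264   0.151 ] |d| 21.30571627397832 1.7790198373946935
8 rows: d cm [1.2999 0.5309 0.0157] a deg [0.5145 0.9804 0.1026] mid [ 0.5035 -0.264   0.141 ] |d| 14.042154680475702 1.1118873983716835
```

Call:
jog_arm:
  rows:
    - {"hand":0.3,"dx":2.08,"dy":0.2,"dz":0,"ax":0.82,"ay":1.57,"az":0.16}
    - {"hand":0.3,"dx":2.08,"dy":0.4,"dz":0,"ax":0.82,"ay":1.57,"az":0.16}
    - {"hand":0.3,"dx":2.08,"dy":0.5,"dz":0,"ax":0.82,"ay":1.57,"az":0.16}
    - {"hand":0.3,"dx":2.08,"dy":0.5,"dz":0,"ax":0.82,"ay":1.57,"az":0.16}
    - {"hand":0.3,"dx":2.0,"dy":0.6,"dz":0,"ax":0.82,"ay":1.57,"az":0.16}

```text
time_s: 9.45
position: [0.4965, -0.3148, 0.1405]
tool_rot: [[-0.189, 0.0, 0.982], [-0.982, -0.0, -0.189], [0.0, -1.0, 0.0]]
ft_force: [-0.1, 0.7, -2.5]
grip_width: 0.0462
```

Call:
jog_arm:
  rows:
    - {"hand":0.3,"dx":0,"dy":1,"dz":0,"ax":0,"ay":0,"az":0}
    - {"hand":0.3,"dx":0,"dy":1.5,"dz":0,"ax":0,"ay":0,"az":0}
    - {"hand":0.3,"dx":0,"dy":1.0,"dz":0,"ax":0,"ay":0,"az":0}
    - {"hand":0.3,"dx":0,"dy":0.5,"dz":0,"ax":0,"ay":0,"az":0}
    - {"hand":0.3,"dx":0,"dy":0,"dz":0,"ax":0,"ay":0,"az":0}

```text
time_s: 9.87
position: [0.4968, -0.3125, 0.1001]
tool_rot: [[-0.186, -0.002, 0.983], [-0.983, 0.001, -0.186], [-0.001, -1.0, -0.002]]
ft_force: [0.2, -0.5, -1.9]
grip_width: 0.0456
```

```bash
python3 - <<'E'
from h import *
st();twist(RT,TR+[0,0,.02],5)
snap('side','d8');a=cv2.imread('pics/d8.png');cv2.imwrite('pics/d8c.png',cv2.resize(a[190:360,310:480],None,fx=3.2,fy=3.2))
snap('scene','s8');a=cv2.imread('pics/s8.png');cv2.imwrite('pics/s8c.png',cv2.resize(a[150:310,30:200],None,fx=3.2,fy=3.2))
E
```

```text
9.87 slope mm [140.0437 275.0823  -3.5795] pos [ 0.4968 -0.3125  0.1001] rot err [-11.699  -23.9756  -2.5849] F [ 0.1987 -0.5216 -1.8524] 0.045630540385142665 q [-43.7012  32.4441  79.3364  -0.0447  68.3515 -32.9628]
5 rows: d cm [ 0.0623  1.6011 -0.0025] a deg [ 0.0267  0.0356 -0.0074] mid [ 0.4964 -0.314   0.06  ] |d| 16.022980604182752 0.045120354068006956
```

View pics/d8c.png

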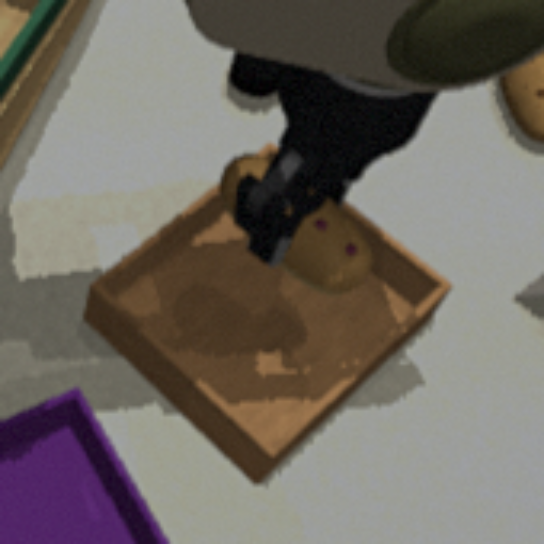

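View pics/s8c.png

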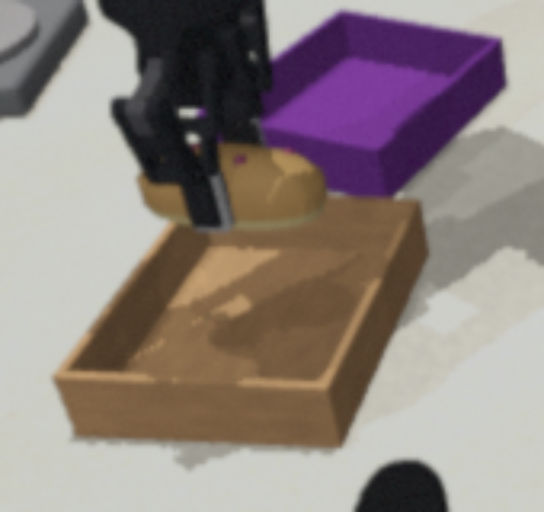

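Both views show the potato held level over the brown tray, cut face down, clear of the rim and the purple tray. Lowering it.

Call:
jog_arm:
  rows:
    - {"hand":0.3,"dx":0.2,"dy":1.5,"dz":0,"ax":0,"ay":0,"az":0}
    - {"hand":0.3,"dx":0.1,"dy":2,"dz":0,"ax":0,"ay":0,"az":0}
    - {"hand":0.3,"dx":0,"dy":2.0,"dz":0,"ax":0,"ay":0,"az":0}
    - {"hand":0.3,"dx":0,"dy":1.5,"dz":0,"ax":0,"ay":0,"az":0}
    - {"hand":0.3,"dx":0,"dy":1.0,"dz":0,"ax":0,"ay":0,"az":0}

```text
time_s: 10.38
position: [0.4969, -0.3159, 0.0208]
tool_rot: [[-0.186, -0.0, 0.983], [-0.983, -0.001, -0.186], [0.001, -1.0, -0.0]]
ft_force: [0.2, 0.5, -1.5]
grip_width: 0.0459
```

Call:
jog_arm:
  rows:
    - {"hand":0.3,"dx":0,"dy":0.3,"dz":0,"ax":0,"ay":0,"az":0}
    - {"hand":0.3,"dx":0,"dy":0.2,"dz":0,"ax":0,"ay":0,"az":0}
    - {"hand":0.3,"dx":0,"dy":0.1,"dz":0,"ax":0,"ay":0,"az":0}
    - {"hand":0.3,"dx":0,"dy":0,"dz":0,"ax":0,"ay":0,"az":0}
    - {"hand":0.3,"dx":0,"dy":0,"dz":0,"ax":0,"ay":0,"az":0}

```text
time_s: 10.8
position: [0.4972, -0.3164, 0.0164]
tool_rot: [[-0.186, 0.001, 0.983], [-0.983, -0.002, -0.186], [0.002, -1.0, 0.001]]
ft_force: [0.0, 0.2, -1.2]
grip_width: 0.0458
```

```bash
python3 - <<'E'
from h import *
st()
E
```

```text
10.8 slope mm [123.1873 278.9773 -85.5471] pos [ 0.4972 -0.3164  0.0164] rot err [-11.8824 -23.9886  -2.3999] F [ 0.0021  0.2209 -1.1542] 0.04575998110456157 q [-43.9572  38.7483  83.6943  -0.05    57.4308 -33.2161]
```

Call:
jog_arm:
  rows:
    - {"hand":0.3,"dx":0,"dy":0.2,"dz":0,"ax":0,"ay":0,"az":0}
    - {"hand":0.3,"dx":0,"dy":0.2,"dz":0,"ax":0,"ay":0,"az":0}
    - {"hand":0.3,"dx":0,"dy":0.2,"dz":0,"ax":0,"ay":0,"az":0}
    - {"hand":0.3,"dx":0,"dy":0.1,"dz":0,"ax":0,"ay":0,"az":0}
    - {"hand":0.3,"dx":0,"dy":0,"dz":0,"ax":0,"ay":0,"az":0}

```text
time_s: 11.22
position: [0.4967, -0.3161, 0.0083]
tool_rot: [[-0.186, -0.0, 0.983], [-0.983, -0.001, -0.186], [0.001, -1.0, -0.0]]
ft_force: [0.7, 0.6, -0.9]
grip_width: 0.0457
```

Call:
jog_arm:
  rows:
    - {"hand":0.3,"dx":0,"dy":0.1,"dz":0,"ax":0,"ay":0,"az":0}
    - {"hand":0.3,"dx":0,"dy":0,"dz":0,"ax":0,"ay":0,"az":0}
    - {"hand":0.3,"dx":0,"dy":0,"dz":0,"ax":0,"ay":0,"az":0}
    - {"hand":0.3,"dx":0,"dy":0,"dz":0,"ax":0,"ay":0,"az":0}
    - {"hand":0.3,"dx":0,"dy":0,"dz":0,"ax":0,"ay":0,"az":0}

```text
time_s: 11.63
position: [0.4969, -0.3162, 0.0076]
tool_rot: [[-0.186, 0.0, 0.983], [-0.983, -0.001, -0.186], [0.001, -1.0, 0.0]]
ft_force: [-0.2, 0.2, -1.0]
grip_width: 0.0458
```

Call:
jog_arm:
  rows:
    - {"hand":0.3,"dx":0,"dy":0.1,"dz":0,"ax":0,"ay":0,"az":0}
    - {"hand":0.3,"dx":0,"dy":0,"dz":0,"ax":0,"ay":0,"az":0}
    - {"hand":0.3,"dx":0,"dy":0,"dz":0,"ax":0,"ay":0,"az":0}
    - {"hand":0.3,"dx":0,"dy":0,"dz":0,"ax":0,"ay":0,"az":0}
    - {"hand":0.3,"dx":0,"dy":0,"dz":0,"ax":0,"ay":0,"az":0}

```text
time_s: 12.05
position: [0.4969, -0.3162, 0.0066]
tool_rot: [[-0.186, 0.0, 0.983], [-0.983, -0.001, -0.186], [0.001, -1.0, 0.0]]
ft_force: [-0.2, 0.3, -2.1]
grip_width: 0.0456
```

Call:
jog_arm:
  rows:
    - {"hand":0.3,"dx":0,"dy":0.1,"dz":0,"ax":0,"ay":0,"az":0}
    - {"hand":0.3,"dx":0,"dy":0,"dz":0,"ax":0,"ay":0,"az":0}
    - {"hand":0.3,"dx":0,"dy":0,"dz":0,"ax":0,"ay":0,"az":0}
    - {"hand":0.3,"dx":0,"dy":0,"dz":0,"ax":0,"ay":0,"az":0}
    - {"hand":0.3,"dx":0,"dy":0,"dz":0,"ax":0,"ay":0,"az":0}

```text
time_s: 12.47
position: [0.4969, -0.3163, 0.0057]
tool_rot: [[-0.186, 0.0, 0.983], [-0.983, -0.001, -0.186], [0.001, -1.0, 0.0]]
ft_force: [-0.4, 0.3, -0.3]
grip_width: 0.0457
```

Call:
jog_arm:
  rows:
    - {"hand":0.3,"dx":0,"dy":0.1,"dz":0,"ax":0,"ay":0,"az":0}
    - {"hand":0.3,"dx":0,"dy":0,"dz":0,"ax":0,"ay":0,"az":0}
    - {"hand":0.3,"dx":0,"dy":0,"dz":0,"ax":0,"ay":0,"az":0}
    - {"hand":0.3,"dx":0,"dy":0,"dz":0,"ax":0,"ay":0,"az":0}
    - {"hand":0.3,"dx":0,"dy":0,"dz":0,"ax":0,"ay":0,"az":0}

```text
time_s: 12.88
position: [0.497, -0.3163, 0.0056]
tool_rot: [[-0.186, 0.001, 0.983], [-0.983, -0.002, -0.186], [0.002, -1.0, 0.001]]
ft_force: [-1.5, 2.2, 8.4]
grip_width: 0.0459
```

```bash
python3 - <<'E'
from h import *
st()
snap('side','d9');a=cv2.imread('pics/d9.png');cv2.imwrite('pics/d9c.png',cv2.resize(a[210:350,320:460],None,fx=4,fy=4))
snap('scene','s9');a=cv2.imread('pics/s9.png');cv2.imwrite('pics/s9c.png',cv2.resize(a[180:310,40:180],None,fx=4,fy=4))
st()
E
```

```text
12.88 slope mm [121.1124 278.7814 -96.1216] pos [ 0.497  -0.3163  0.0056] rot err [-11.8541 -23.9851  -2.421 ] F [-1.5336  2.2023  8.4328] 0.045878576912626284 q [-43.9585  39.629   84.154   -0.057   56.1252 -33.2137]
12.98 slope mm [121.1002 278.7916 -96.1278] pos [ 0.497  -0.3163  0.0056] rot err [-11.8539 -23.9821  -2.4188] F [-1.8268  1.8979  8.935 ] 0.04577250986928823 q [-43.9575  39.6305  84.1524  -0.0586  56.1241 -33.2151]
```

View pics/s9c.png

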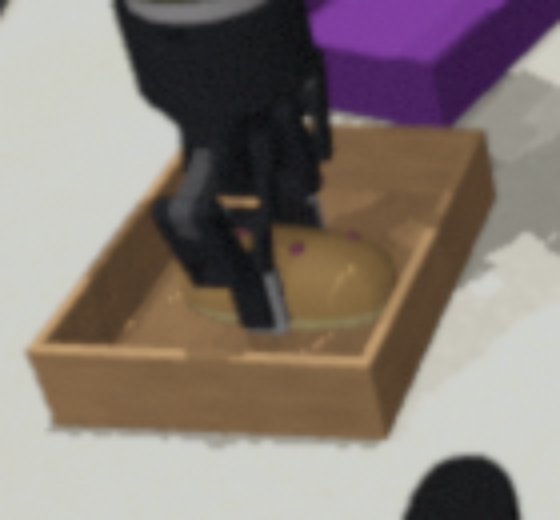

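There is contact at z = 5.6 mm with a push of about 9 N, and the potato sits flat in the tray (crop (290,285)). Releasing gently, then retreating upward.

Call:
jog_arm:
  rows:
    - {"hand":0.55,"dx":0,"dy":-0.05,"dz":0,"ax":0,"ay":0,"az":0}
    - {"hand":0.6,"dx":0,"dy":0,"dz":0,"ax":0,"ay":0,"az":0}
    - {"hand":0.7,"dx":0,"dy":0,"dz":0,"ax":0,"ay":0,"az":0}
    - {"hand":0.85,"dx":0,"dy":0,"dz":0,"ax":0,"ay":0,"az":0}
    - {"hand":0.85,"dx":0,"dy":0,"dz":0,"ax":0,"ay":0,"az":0}

```text
time_s: 13.4
position: [0.4968, -0.3162, 0.0049]
tool_rot: [[-0.186, -0.0, 0.983], [-0.983, -0.001, -0.186], [0.001, -1.0, 0.0]]
ft_force: [-0.1, 0.3, 0.3]
grip_width: 0.0728
```

Call:
jog_arm:
  rows:
    - {"hand":0.85,"dx":0,"dy":0,"dz":0,"ax":0,"ay":0,"az":0}
    - {"hand":0.85,"dx":0,"dy":-0.5,"dz":0,"ax":0,"ay":0,"az":0}
    - {"hand":0.85,"dx":0,"dy":-1,"dz":0,"ax":0,"ay":0,"az":0}
    - {"hand":0.85,"dx":0,"dy":-2,"dz":0,"ax":0,"ay":0,"az":0}
    - {"hand":0.85,"dx":0,"dy":-2.5,"dz":0,"ax":0,"ay":0,"az":0}

```text
time_s: 13.82
position: [0.4963, -0.3157, 0.0655]
tool_rot: [[-0.186, -0.002, 0.983], [-0.983, 0.001, -0.186], [-0.0, -1.0, -0.002]]
ft_force: [-0.0, 0.8, 0.6]
grip_width: 0.0728
```

Call:
jog_arm:
  rows:
    - {"hand":0.85,"dx":0,"dy":-3,"dz":0,"ax":0,"ay":0,"az":0}
    - {"hand":0.85,"dx":0,"dy":-3,"dz":0,"ax":0,"ay":0,"az":0}
    - {"hand":0.85,"dx":0,"dy":-3,"dz":0,"ax":0,"ay":0,"az":0}
    - {"hand":0.85,"dx":0,"dy":-2,"dz":0,"ax":0,"ay":0,"az":0}
    - {"hand":0.85,"dx":0,"dy":0,"dz":0,"ax":0,"ay":0,"az":0}

```text
time_s: 14.23
position: [0.4981, -0.317, 0.1809]
tool_rot: [[-0.186, 0.007, 0.983], [-0.983, -0.008, -0.186], [0.006, -1.0, 0.008]]
ft_force: [0.1, 0.0, 0.5]
grip_width: 0.0725
```

```bash
python3 - <<'E'
from h import *
st()
snap('scene','s10');snap('wrist','w10')
E
```

```text
14.23 slope mm [156.6721 279.7802  75.4994] pos [ 0.4981 -0.317   0.1809] rot err [-12.2098 -24.0194  -2.0753] F [0.0687 0.0044 0.455 ] 0.07249929776221199 q [-43.9407  27.8193  72.957   -0.0395  78.6389 -33.2246]
```

View pics/s10.png

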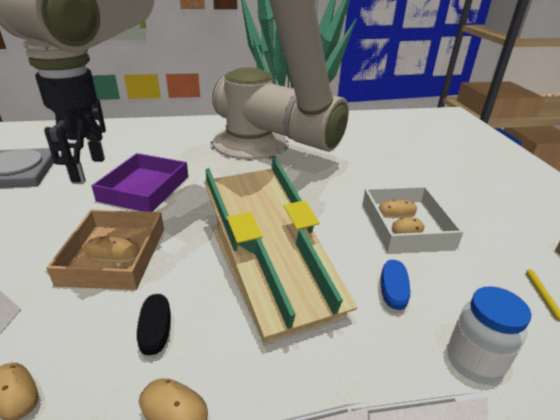

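View pics/w10.png

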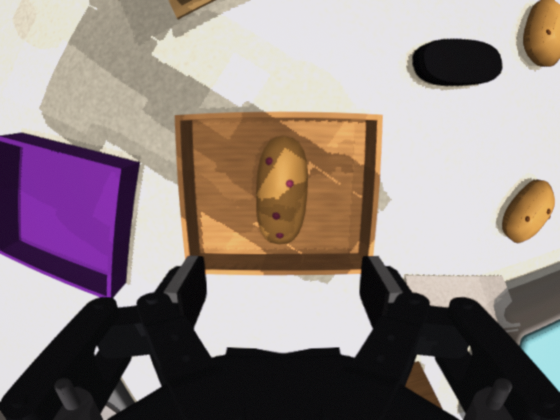

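The potato lies dome up in the middle of the brown tray: scene (110,248), wrist (282,190). The gripper is clear of it and the chute is empty. Handing in.

```bash
python3 - <<'E'
from h import *
print(job.close_job())
E
```

```text
the job is handed in; nothing more can be done
None
```

The job is done and handed in: the jammed potato lies cut face down in the middle of the brown cardboard tray. The last reading before handing in was 14.2 s on the clock, against the 58 s limit.

- **Push:** With the fingers shut, I pushed the potato up the chute floor until its centre was about 86 mm uphill of the throat. It stayed flat and nearly square.
- **Lift:** I gripped it by its sides at 40 N, with the fingers 46 mm apart, and lifted it straight out there.
- **Set-down:** I lowered it in 1 mm steps until it pressed on the tray floor with about 9 N, then opened the fingers and moved up.

**Last checks:** The scene and wrist pictures show it dome up near the tray's centre, with the chute empty, the gripper well clear and nothing else moved. The readings I took never showed more than about 10 N at the wrist.

**Failed or disagreed:** Two move calls were refused for missing keys, and the arm did not move. The tool also drifted a few millimetres sideways on the approach, which I corrected before the push.

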